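Put the nested lathe sleeves away in their trays

ROBOT

A 7-joint arm with a two-finger parallel gripper is mounted at the origin on the work surface. World frame = base frame: x ahead of the robot, y to its left, z up, the work surface at z = 0. Lengths are in mm, angles in rad, forces in N, time in s.
With the tool pointing down it reaches from about 400 to 875 mm from the base axis. Payload 19.3 kg.
Tool frame: the origin (TCP) lies at the very end of the fingers, on their centre line; the grasp point (between the pads) lies 19 mm behind it (grip_point_offset is the z of the grasp point in the tool frame, in mm); z points along the fingers, x is the direction in which the jaws open and shut, and the axes are right-handed (so a half turn about z gives the same grasp; the last joint's range is limited). The gripper opens to 85 mm and grips with 20 to 120 N. Pads are 22 mm wide; open, the fingers measure 114 mm over their backs; the gripper's body (76 mm by 85 mm) begins 54 mm behind the grasp point. The pads swing forward as they close: fully open they stand 13 mm farther back than shut.
Start: joints at [-1.38, 0.521, -0.036, 1.599, 0.021, 1.021, -0.113], TCP at [161.178, 603.851, 231.291] pointing down, gripper open.
Joint ranges: [-2.91, 2.91], [-0.3, 2.13], [-1.5, 1.42], [0.17, 2.43], [-1.26, 4.41], [0.16, 1.93], [-2.52, 2.52]. Speed limits (rad/s): [1.89, 1.89, 2.39, 2.39, 3.01, 3.01, 3.01].

INTERFACE

Orientations are given as a 3x3 rotation matrix whose columns are the frame's x, y, z axes.
In Python, from workcell import movep, movel, goto_joints, open_gripper, clamp, wait, inverse_kinematics, read_state, camera, PlanningError, finish_job, grip_point_offset gives the robot as it stands. Calls block until the motion is done:
- movep(position, orientation): joint-space move of the TCP to a pose.
- movel(position, frame=None, max_speed=150, guard=None): straight line of the TCP; frame=None keeps the orientation; max_speed is the mean speed in mm/s. With guard (N) it stops when the force on the tool has changed by that much, and returns True; else False.
- goto_joints(angles): joint-space move.
- open_gripper() and clamp(): open the fingers fully, or close them until they stop; the grip force is fixed at half the most.
- wait(seconds).
- inverse_kinematics(position, orientation): joint angles nearest the present ones, or None.
- read_state(): the state.
- camera(name): name is "scene" or "top" or "wrist"; returns a dict with "image" (384x512x3 uint8, blue, green, red), "range_z" (384x512 float32, mm along the optical axis (not along the pixel's ray), 0 where there is no reading), "fx", "fy", "cx", "cy" (pixels), "cam_to_world" (4x4, takes a point from camera to world coordinates). Camera axes: x right, y up, looking along -z (the intrinsics and any distortion apply to the point x, -y, -z); pixel columns grow to the right and rows downward; lengths in mm; the calibration is good to about 2 mm. A picture is of the moment at which its call begins.
A pose or a line that the arm cannot do raises PlanningError and nothing moves.
- finish_job(): hands the job in, once; it reports no verdict.
The state is a dict: "time": time; "qpos": joint angles; "qvel": joint speeds; "joint_efforts": joint torques, N m; "eef_pos": TCP position; "tool_rot": TCP orientation; "ft_force": force on the tool from outside, world axes, zero at the start; "torque": the same for the moment, N m; "finger_gap": finger opening in mm.
Only numpy, scipy, OpenCV 4.12 (cv2) and the standard library are available. Lean on these libraries where they do the work, as an engineer would, in place of code of your own. Each camera call takes 0.05 s, during which the arm holds its last target.

TASK

On the lathe's side bench, take the nested stack of steel reducing sleeves apart and stand every piece upright in the wooden tray that fits it: the hexagonal plug in the square tray, and the small, medium and large sleeves in the small, medium and large round trays. Set each piece down on its tray's floor and let go, without dropping or toppling any, and leave the dial gauge undisturbed.

Things in the scene. Friction and masses are not known exactly. Their poses are not given: they have to be found in the camera images.
- large_sleeve_mid (a point): Largest steel sleeve, 420 g, 44 high: round collar 64 diameter x 32 high on a spigot 50 diameter x 12 long, open bore 42 (mm). Bottom of the stack, standing on the bench. Point on the axis half-way up: 22 mm above the spigot's foot, 10 above the collar's lower edge; z up. Grip across the collar from above; in the stack the wider collar below starts at that edge: keep fingertips above it.
- medium_sleeve_mid (a point): Middle-sized steel sleeve, 280 g, 44 high: round collar 51 diameter x 32 high on a spigot 38 diameter x 12 long, open bore 31 (mm). Nested loosely (2 mm play) in the large sleeve. Point on the axis half-way up: 22 mm above the spigot's foot, 10 above the collar's lower edge; z up. Grip across the collar from above; in the stack the wider collar below starts at that edge: keep fingertips above it.
- small_sleeve_mid (a point): Smallest steel sleeve, 180 g, 44 high: round collar 38 diameter x 32 high on a spigot 27 diameter x 12 long, open bore 20 (mm). Nested loosely (2 mm play) in the medium sleeve. Point on the axis half-way up: 22 mm above the spigot's foot, 10 above the collar's lower edge; z up. Grip across the collar from above; in the stack the wider collar below starts at that edge: keep fingertips above it.
- hex_plug_mid (a point): Solid steel plug on top of the stack, 120 g, 38 high: hexagonal head 26 across flats x 26 high on a spigot 16 diameter x 12 long, loose in the small sleeve's bore (mm). Point on the axis half-way up: 19 mm above the spigot's foot, 7 above the head's lower edge, where the small sleeve's collar starts. z up; x is normal to a pair of flats (others every 60 degrees).
- large_tray: Largest round wooden tray fixed to the bench, 78 mm outside diameter, recess 70 mm; floor 4 mm and rim 12 mm above the bench. For the large sleeve: its spigot stands on the floor, its collar's edge is then 4 mm above the rim. Origin: centre of its underside, on the bench.
- medium_tray: Middle-sized round wooden tray fixed to the bench, 66 mm outside diameter, recess 58 mm; floor 4 mm and rim 12 mm above the bench. For the medium sleeve: its spigot stands on the floor, its collar's edge is then 4 mm above the rim. Origin: centre of its underside, on the bench.
- small_tray: Smallest round wooden tray fixed to the bench, 55 mm outside diameter, recess 47 mm; floor 4 mm and rim 12 mm above the bench. For the small sleeve: its spigot stands on the floor, its collar's edge is then 4 mm above the rim. Origin: centre of its underside, on the bench.
- square_tray: Square wooden tray fixed to the bench, 44 mm outside, recess 36 mm square; its floor is 4 mm and its rim 12 mm above the bench. It belongs to the hex plug, which stands on its spigot's foot on the floor at any yaw. Origin: centre of its underside, on the bench; x and y along its sides.
- dial_gauge: Bystander, not to be disturbed: a small dial gauge with a white face on a black magnetic block (50 x 40 x 34 mm), 71 mm high in all, standing loose on the bench. Origin: centre of its underside.

How it is judged (in metres and radians):
At the end, for the whole second after the job is handed in: Each of the four pieces stands upright (within 0.1 rad) on the floor of its own tray (height within 4 mm, axis within 13 mm of the tray's centre), at rest and released (horizontal distance between large_sleeve_mid and large_tray below 0.013 m and height (world z) of large_sleeve_mid between 0.022 and 0.03 m and angle between each of large_sleeve_mid, medium_sleeve_mid, small_sleeve_mid, hex_plug_mid's own z axis and vertical below 0.1 rad and linear speed of each of large_sleeve, medium_sleeve, small_sleeve, hex_plug below 0.02 m/s and contact force between the fingers and large_sleeve below 0.1 N and horizontal distance between medium_sleeve_mid and medium_tray below 0.013 m and height (world z) of medium_sleeve_mid between 0.022 and 0.03 m and contact force between the fingers and medium_sleeve below 0.1 N and horizontal distance between small_sleeve_mid and small_tray below 0.013 m and height (world z) of small_sleeve_mid between 0.022 and 0.03 m and contact force between the fingers and small_sleeve below 0.1 N and horizontal distance between hex_plug_mid and square_tray below 0.013 m and height (world z) of hex_plug_mid between 0.019 and 0.027 m and contact force between the fingers and hex_plug below 0.1 N); the robot touches nothing.
It fails at once if the large sleeve is dropped, thrown or knocked over (faster than 0.8 m/s with no finger on it) (linear speed of large_sleeve above 0.8 m/s and contact force between the fingers and large_sleeve below 0.1 N).
It fails at once if the medium sleeve is dropped, thrown or knocked over (faster than 0.8 m/s with no finger on it) (linear speed of medium_sleeve above 0.8 m/s and contact force between the fingers and medium_sleeve below 0.1 N).
It fails at once if the small sleeve is dropped, thrown or knocked over (faster than 0.8 m/s with no finger on it) (linear speed of small_sleeve above 0.8 m/s and contact force between the fingers and small_sleeve below 0.1 N).
It fails at once if the hex plug is dropped, thrown or knocked over (faster than 0.8 m/s with no finger on it) (linear speed of hex_plug above 0.8 m/s and contact force between the fingers and hex_plug below 0.1 N).
It fails at once if the dial gauge is moved by more than 15 mm or tipped (distance of dial_gauge from where it was at the start of the episode above 0.015 m or angle between dial_gauge's own z axis and vertical above 0.3 rad).
It also fails if it takes over 128 s, if anything falls off the work surface, if the arm or the gripper's body presses on something with over 40 N, if the wrist force passes 120 N, or if a joint passes its speed limit or range.

## Working session

There is one attempt and no reset: what is moved stays moved. The work goes in short steps, each a Python script; the robot and the scene stay as the last script left them, time stands still between calls to the robot, and variables do not carry over. Pictures are saved under pics/ and viewed, and the job is handed in when it is done.

```bash
ls; mkdir -p pics
python3 - <<'E'
from workcell import *
import cv2, numpy as np
print(read_state()); print(grip_point_offset)
for n in ("scene","top","wrist"):
    c=camera(n); cv2.imwrite(f"pics/a_{n}.png",c["image"]); np.savez(f"pics/a_{n}.npz",**c)
    print(n,c["fx"],c["fy"],c["cx"],c["cy"],np.round(c["cam_to_world"],3).tolist(),[k for k in c])
E
```

```text
pics
{'time': 0.0, 'qpos': array([-1.38020971,  0.52199831, -0.036313  ,  1.59999529,  0.02119245,
        1.02112069, -0.11279706]), 'qvel': array([-1.01465325e-04, -7.48958064e-04,  5.78957589e-04, -6.26632960e-04,
        1.09517643e-04, -2.32172768e-04, -7.00773007e-05]), 'joint_efforts': array([ 6.75717984e-04, -9.27114987e+01,  1.98011689e+00, -3.69928336e+01,
        1.78831798e-02,  8.26439238e-03,  4.49491904e-05]), 'eef_pos': array([161.10522521, 603.52824483, 230.74024042]), 'tool_rot': array([[ 2.57863433e-01,  9.66181352e-01, -2.12475922e-04],
       [ 9.66180710e-01, -2.57863507e-01, -1.11686303e-03],
       [-1.13388202e-03,  8.27079989e-05, -9.99999354e-01]]), 'ft_force': array([ 0.43487204,  0.02236042, -0.5893564 ]), 'torque': array([-0.03622391,  0.06405673,  0.03181124]), 'finger_gap': 85.44637518138606}
-18.700000000000003
scene 350.09201958988234 350.09201958988234 256.8631917438372 195.50738634642215 [[0.641, -0.492, 0.589, 1102.487], [0.768, 0.411, -0.492, -423.325], [0.0, 0.767, 0.641, 662.412], [0.0, 0.0, 0.0, 1.0]] ['image', 'range_z', 'fx', 'fy', 'cx', 'cy', 'cam_to_world']
top 365.35894052578254 365.35894052578254 254.21964159521792 195.2183746698023 [[0.001, 0.988, -0.158, 409.11], [-1.0, 0.002, 0.006, 4.954], [0.006, 0.158, 0.987, 1073.009], [0.0, 0.0, 0.0, 1.0]] ['image', 'range_z', 'fx', 'fy', 'cx', 'cy', 'cam_to_world']
wrist 273.9342539431827 273.9342539431827 251.51275392524778 190.52840347166034 [[0.258, -0.933, -0.251, 96.839], [0.966, 0.249, 0.068, 620.078], [-0.001, -0.26, 0.966, 373.88], [0.0, 0.0, 0.0, 1.0]] ['image', 'range_z', 'fx', 'fy', 'cx', 'cy', 'cam_to_world']
```

View pics/a_scene.png

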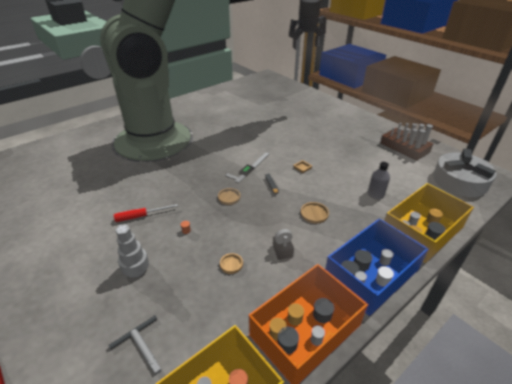

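View pics/a_top.png

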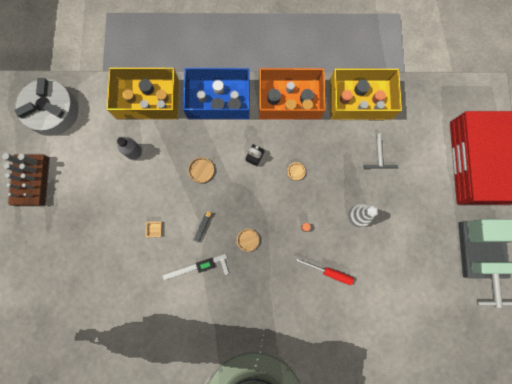

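View pics/a_wrist.png

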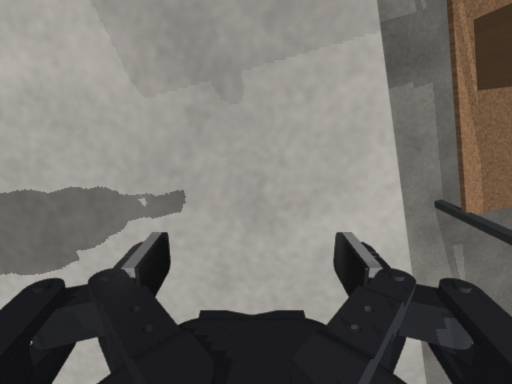

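Scene view: the stack is at (130,250), trays at (231,263), (228,197), (314,212) and (302,167), and the gauge at (284,245). Top view: the stack is at (362,215), round trays at (202,170), (248,240) and (297,171), the square tray at (154,229), and the gauge at (255,155). The wrist view shows no targets yet. Next I'll measure tray positions from both views.

```bash
cat > h.py <<'E'
import numpy as np, cv2
def ray(c,u,v):
    T=np.array(c["cam_to_world"]); d=T[:3,:3]@np.array([(u-c["cx"])/c["fx"],-(v-c["cy"])/c["fy"],-1.]); return T[:3,3],d
def onplane(c,u,v,z):
    o,d=ray(c,u,v); return o+d*(z-o[2])/d[2]
def cloud(c):
    H,W=c["range_z"].shape; v,u=np.mgrid[:H,:W]; r=c["range_z"]; T=np.array(c["cam_to_world"])
    p=np.stack([(u-c["cx"])/c["fx"]*r,-(v-c["cy"])/c["fy"]*r,-r],-1)
    P=p@T[:3,:3].T+T[:3,3]; P[r<=0]=np.nan; return P
def trays(c,z=12,maskout=None):
    hsv=cv2.cvtColor(c["image"],cv2.COLOR_BGR2HSV)
    m=cv2.inRange(hsv,(8,70,90),(24,220,255))
    m=cv2.morphologyEx(m,cv2.MORPH_CLOSE,np.ones((3,3),np.uint8))
    if maskout: cv2.imwrite(maskout,m)
    out=[]
    for k in cv2.findContours(m,cv2.RETR_EXTERNAL,cv2.CHAIN_APPROX_NONE)[0]:
        if cv2.contourArea(k)<80: continue
        P=np.array([onplane(c,u,v,z)[:2] for u,v in k[:,0].astype(float)],np.float32)
        (cx,cy),rad=cv2.minEnclosingCircle(P); r=cv2.minAreaRect(P)
        out.append((k[:,0].mean(0).round(),np.round((cx,cy),1),round(2*rad,1),np.round(r[0],1),np.round(r[1],1),round(r[2],1)))
    return out
E
python3 - <<'E'
from h import *
for n in("top","scene"):
    c=dict(np.load(f"pics/a_{n}.npz")); print(n)
    for t in trays(c,maskout=f"pics/m_{n}.png"):
        if t[2]<130: print(*t)
    P=cloud(c)
    if n=="top":
        for u,v in((362,215),(370,212),(255,155),(202,170),(330,220),(307,227),(380,150),(127,148)): print(u,v,P[v,u].round(1))
    else:
        for u,v in((122,230),(130,265),(284,245),(180,240),(185,228)): print(u,v,P[v,u].round(1))
    # stack area points higher
    s=(P[...,1]>-420)&(P[...,1]<-180)&(P[...,0]>380)&(P[...,0]<620)&(P[...,2]>36)&(P[...,2]<200)
    Q=P[s]; 
    for a,b in((36,46),(60,68),(68,80),(92,104),(104,120),(120,132),(132,145),(145,200)):
        q=Q[(Q[:,2]>a)&(Q[:,2]<b)]
        if len(q): print(a,b,len(q),q.min(0).round(1),q.max(0).round(1),np.median(q,0).round(1))
    g=(abs(P[...,1]-10)<70)&(abs(P[...,0]-640)<70)&(P[...,2]>15)
    Q=P[g]; print("gauge",len(Q),Q.min(0),Q.max(0))
E
```

```text
top
[248. 240.] [448.2  18.1] 67.6 [447.8  18.2] [63.  66.4] 0.1
[153. 229.] [479.7 291. ] 58.6 [479.4 291.7] [46.  46.1] 2.4
[ 24. 191.] [589.1 674.2] 111.8 [588.  674.5] [88.7 74.4] 89.5
[296. 171.] [ 651.7 -125.1] 57.3 [ 651.8 -125.3] [53.6 55. ] 89.2
[201. 170.] [655.3 157.6] 79.7 [655.8 157.2] [76.1 77.5] 0.1
362 215 [ 511.3 -289.1  100.5]
370 212 [ 515.3 -299.4  136.1]
255 155 [nan nan nan]
202 170 [655.9 155.4   3.8]
330 220 [ 507.  -224.6   -1. ]
307 227 [ 484.1 -151.7   29.4]
380 150 [ 716.2 -378.2   14.2]
127 148 [699.6 354.6  84.8]
36 46 104 [ 486.1 -328.7   36. ] [ 549.2 -273.3   46. ] [ 505.9 -287.2   42.7]
60 68 18 [ 493.  -310.8   60.1] [ 537.3 -280.8   67.6] [ 510.7 -284.3   64.2]
68 80 99 [ 492.4 -323.5   68.4] [ 542.1 -280.2   80. ] [ 510.9 -292.5   75.3]
92 104 18 [ 500.3 -301.1   92. ] [ 527.5 -287.9  103.9] [ 509.1 -289.7   98.9]
104 120 64 [ 499.8 -318.3  104.1] [ 535.  -287.5  118.6] [ 513.4 -295.2  107.9]
120 132 33 [ 503.3 -319.6  120.4] [ 530.  -292.1  131.8] [ 513.4 -300.2  129.7]
132 145 76 [ 505.2 -318.4  132. ] [ 531.4 -292.3  137.7] [ 518.2 -305.1  134.
[... 515 characters left out ...]
 501.5 -179.2   -3.1]
185 228 [ 494.3 -156.5   20.3]
36 46 186 [ 494.2 -339.    36.1] [ 549.4 -276.8   45.7] [ 538.1 -315.3   42.4]
60 68 63 [ 516.5 -332.7   60.1] [ 543.2 -284.6   67.9] [ 537.5 -313.6   63.3]
68 80 175 [ 503.1 -332.6   68.1] [ 543.5 -283.    80. ] [ 532.4 -312.    74.5]
92 104 74 [ 511.3 -326.2   92.1] [ 536.  -290.3  103.1] [ 531.9 -311.4   97.8]
104 120 135 [ 506.3 -325.4  104.1] [ 536.4 -289.1  119.8] [ 527.8 -310.4  107.6]
120 132 67 [ 502.7 -320.5  120.1] [ 532.  -294.3  132. ] [ 526.7 -310.1  127. ]
132 145 91 [ 502.3 -319.9  132. ] [ 531.2 -294.1  135.1] [ 517.7 -307.8  132.9]
gauge 279 [667.90014322 -31.29008586  15.13851047] [709.80298223  13.5924502   70.42393513]
```

Top and scene agree on the stack axis at about (517,-306), with its top at z≈134 as expected. The tray views differ by up to about 9 mm, because the oblique view includes the side walls. I'll refine with the wrist camera, starting over the stack.

```bash
cat >> h.py <<'E'
def down(a):  # tool x at world azimuth a (rad)
    c,s=np.cos(a),np.sin(a); return np.array([[c,s,0],[s,-c,0],[0,0,-1.]])
E
python3 - <<'E'
from workcell import *
from h import *
a=np.arctan2(-306,517)
print(inverse_kinematics([517,-306,250],down(a)))
movep([517,-306,250],down(a)); wait(0.2)
s=read_state(); print(s["time"],s["eef_pos"],s["finger_gap"],s["qpos"])
c=camera("wrist"); cv2.imwrite("pics/b_wrist.png",c["image"]); np.savez("pics/b_wrist.npz",**c)
E
```

```text
[-0.02701192  0.55641725  0.69992976  1.67148847 -0.40019489  1.06181765
  0.26265707]
3.7583 [ 517.16682911 -305.74748739  249.98555204] 85.4991120757872 [-0.02737909  0.55642286  0.69978979  1.67145749 -0.40021391  1.06181022
  0.26266571]
```

View pics/b_wrist.png

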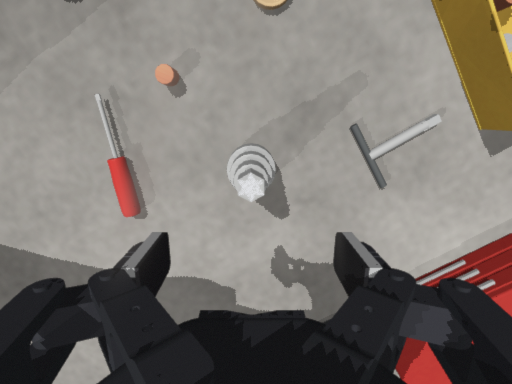

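Wrist view: the hex top is at about (252,187), with the collars above it to (250,160). The screwdriver (120,170) and tap wrench (380,150) are well clear. Next I'll get the hex outline.

Run:
```python
from h import *
c=dict(np.load("pics/b_wrist.npz"))
P=cloud(c)
for a,b in((130,140),(104,111),(73,79),(41,47)):
    s=(P[...,2]>a)&(P[...,2]<b); s[:120]=0; s[240:]=0; s[:,:200]=0; s[:,300:]=0
    Q=P[s]; print(a,len(Q),np.median(Q[:,2]),Q.min(0).round(1),Q.max(0).round(1))
    if a==130:
        m=s.astype(np.uint8)
        k=max(cv2.findContours(m,cv2.RETR_EXTERNAL,cv2.CHAIN_APPROX_NONE)[0],key=cv2.contourArea)
        W=np.array([onplane(c,u,v,134)[:2] for u,v in k[:,0].astype(float)],np.float32)
        ctr=W.mean(0); print("ctr",ctr,cv2.minAreaRect(W),cv2.minEnclosingCircle(W))
        for d in range(0,60,5):
            w=[np.ptp(W@np.array([np.cos(np.radians(d+e)),np.sin(np.radians(d+e))])) for e in(0,60,120)]; print(d,np.round(w,1),round(np.mean(w),1))
    else:
        (x,y),r=cv2.minEnclosingCircle(Q[:,:2].astype(np.float32)); print((x,y),r)
im=cv2.resize(c["image"][130:230,200:310],None,fx=6,fy=6,interpolation=cv2.INTER_CUBIC); cv2.imwrite("pics/b_crop.png",im[:600])
```

```text
130 613 134.4918082781856 [ 500.4 -319.5  130.1] [ 529.7 -293.1  136.4]
ctr [ 514.9625  -305.97922] ((514.8847045898438, -305.8775939941406), (29.235124588012695, 25.283287048339844), 60.03919219970703) ((515.0457153320312, -305.9676208496094), 14.70407772064209)
0 [29.2 29.2 29. ] 29.2
5 [29.3 29.3 28.9] 29.2
10 [29.  29.2 28.6] 29.0
15 [28.6 28.9 28.1] 28.5
20 [28.1 28.4 27.3] 27.9
25 [27.4 27.6 26.4] 27.1
30 [26.9 26.8 25.3] 26.3
35 [27.4 27.2 25.9] 26.8
40 [28.2 27.7 27. ] 27.6
45 [28.8 28.  27.9] 28.2
50 [29.1 28.6 28.5] 28.7
55 [29.3 28.9 29. ] 29.1
104 304 108.29647066561179 [ 496.7 -323.7  104. ] [ 533.6 -287.5  110.8]
(515.2218627929688, -306.0787658691406) 18.77030372619629
73 410 76.3449516002257 [ 490.1 -329.2   73.1] [ 540.1 -281.2   78.9]
(515.27978515625, -306.2685241699219) 25.366636276245117
41 423 44.40565620458767 [ 483.5 -334.1   41.5] [ 546.5 -274.6   46.9]
(515.0010375976562, -305.9532470703125) 31.8140926361084
```

View pics/b_crop.png

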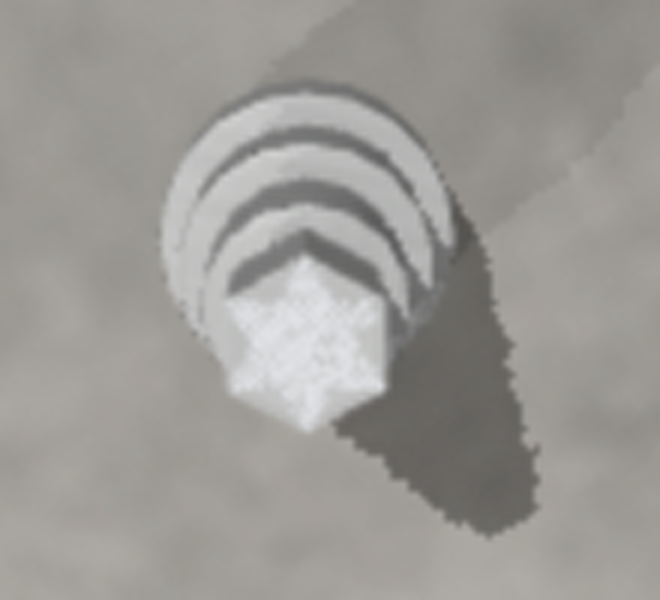

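All four rings are concentric at (515.1,-306.0), with radii 14.7/18.8/25.4/31.8 and heights 134/108/76/44, which match the given sizes. One pair of flats has its normal at -30°. I'll grip the plug now.

Run:
```python
from workcell import *
from h import *
R=down(np.radians(-30))
movel([515.1,-306,150],R); 
print(movel([515.1,-306,111],max_speed=60,guard=10))
clamp(); s=read_state(); print(s["finger_gap"],s["eef_pos"],s["ft_force"],s["time"])
movel([515.1,-306,145],max_speed=60); s=read_state(); print(s["finger_gap"],s["ft_force"])
movel([515.1,-306,230]); wait(.1)
c=camera("wrist"); cv2.imwrite("pics/c_wrist.png",c["image"]); np.savez("pics/c_wrist.npz",**c)
P=cloud(c)
for a,b in((104,111),(73,79),(41,47)):
    s=(P[...,2]>a)&(P[...,2]<b); s[:100]=0; s[260:]=0; s[:,:180]=0; s[:,320:]=0
    Q=P[s]
    if len(Q): print(a,len(Q),cv2.minEnclosingCircle(Q[:,:2].astype(np.float32)))
print(read_state()["time"],read_state()["finger_gap"])
```

```text
False
24.90294867396119 [ 515.4279639  -306.17561014  111.29905357] [1.65974873 0.47197301 4.60843784] 6.0
25.067502049403586 [-0.40803549  0.07521123 -0.91740989]
104 811 ((515.1392822265625, -306.2040710449219), 18.94381332397461)
73 486 ((515.0731201171875, -305.9353942871094), 25.335542678833008)
41 469 ((514.9999389648438, -306.15948486328125), 31.684024810791016)
7.5833 25.051277242180827
```

View pics/c_wrist.png

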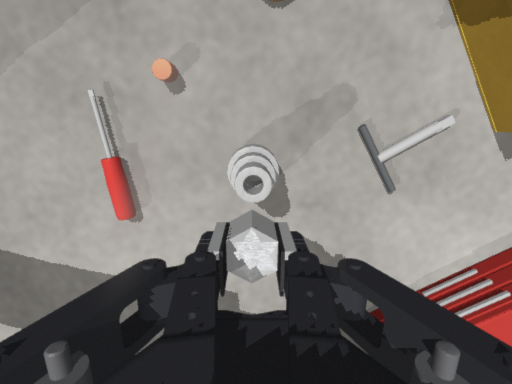

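The plug is gripped centrally (252,248) with a gap of 25, and the rest of the stack (252,180) hasn't moved. Next is the square tray.

```bash
cat >> h.py <<'E'
def traywrist(c,x,y,w=60):
    hsv=cv2.cvtColor(c["image"],cv2.COLOR_BGR2HSV); P=cloud(c)
    m=cv2.inRange(hsv,(6,60,50),(26,230,255))>0
    s=m&(abs(P[...,0]-x)<w)&(abs(P[...,1]-y)<w)&(P[...,2]>-4)&(P[...,2]<20)
    r=s&(P[...,2]>9.5)
    Q=P[r]; Q=Q[:,:2].astype(np.float32)
    v,u=np.nonzero(r)
    return len(Q),np.median(P[r][:,2]),(u.mean().round(),v.mean().round()),cv2.minEnclosingCircle(Q),cv2.minAreaRect(Q)
E
python3 - <<'E'
from workcell import *
from h import *
R=down(np.radians(31))
movep([480,291,200],R); wait(.2)
c=camera("wrist"); cv2.imwrite("pics/d_wrist.png",c["image"]); np.savez("pics/d_wrist.npz",**c)
print(traywrist(c,480,291)); s=read_state(); print(s["time"],s["eef_pos"],s["finger_gap"],s["ft_force"])
E
```

```text
(449, np.float64(12.414881840611145), (np.float64(250.0), np.float64(169.0)), ((476.03582763671875, 290.91949462890625), 30.20589828491211), ((476.02850341796875, 291.01275634765625), (44.107242584228516, 44.21636962890625), 1.260000228881836))
9.9833 [480.24850935 290.58190158 200.01490752] 24.733129090195735 [-0.46377174 -0.65739763 -1.88497401]
```

View pics/d_wrist.png

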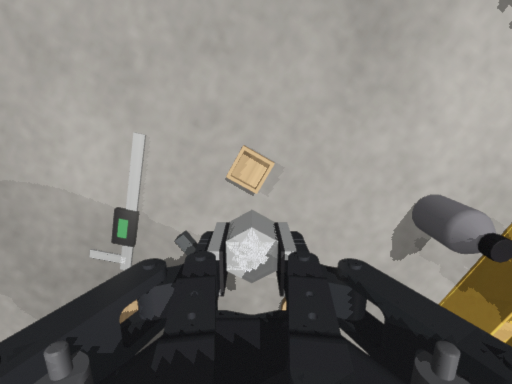

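The square tray is at pixel (250,169), which gives (476.0,291.0). The size comes out at 44.1×44.2 with the rim at 12.4, so it matches. I'll place the plug.

```bash
cat >> h.py <<'E'
def place(x,y,znom,R):
    from workcell import movel,open_gripper,read_state,wait
    movel([x,y,znom+40],R,max_speed=200); movel([x,y,znom+5],max_speed=80); wait(.2)
    f0=read_state()["ft_force"][2]
    g=movel([x,y,znom-3],max_speed=15,guard=6); s=read_state(); print("touch",g,s["eef_pos"].round(1),s["ft_force"].round(1),f0)
    if not g and abs(s["ft_force"][2]-f0)<3: print("no contact?")
    open_gripper(); wait(.1); s=read_state(); print("opened",s["finger_gap"],s["time"])
E
python3 - <<'E'
from workcell import *
from h import *
place(476,291,19,down(np.radians(31)))
movel([476,291,80]); movel([476,291,200],max_speed=250)
c=camera("wrist"); cv2.imwrite("pics/e_wrist.png",c["image"]); np.savez("pics/e_wrist.npz",**c)
P=cloud(c); s=(abs(P[...,0]-476)<30)&(abs(P[...,1]-291)<30)&(P[...,2]>36)&(P[...,2]<50)
Q=P[s]; print(len(Q),np.median(Q[:,2]),cv2.minEnclosingCircle(Q[:,:2].astype(np.float32)))
E
```

```text
touch True [476.1 291.1  19.3] [-1.5 -1.   9.3] -0.20164290936038265
opened 85.3572227860434 12.7417
474 42.41588376882345 ((474.4527282714844, 291.442138671875), 14.475954055786133)
```

View pics/e_wrist.png

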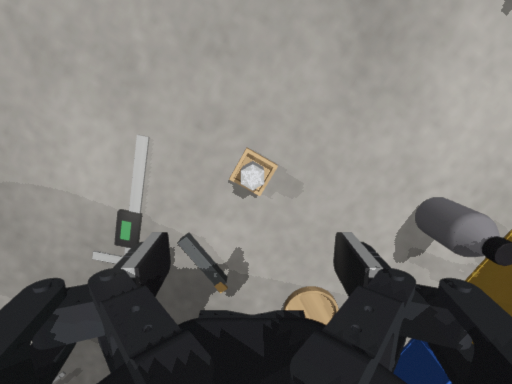

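The plug stands in its tray at pixel (252,177), with its top at 42.4 mm (expected 42) and 1.6 mm off centre. Next is the small sleeve.

```bash
cat >> h.py <<'E'
def rings(c,x,y,zt,tol=3,w=45):
    P=cloud(c); s=(abs(P[...,0]-x)<w)&(abs(P[...,1]-y)<w)&(abs(P[...,2]-zt)<tol); Q=P[s]
    return (len(Q),round(float(np.median(Q[:,2])),1),cv2.minEnclosingCircle(Q[:,:2].astype(np.float32))) if len(Q) else None
def pick(x,y,z,R):
    from workcell import movep,movel,clamp,read_state,wait
    movep([x,y,max(z+60,200)],R); movel([x,y,z+35],max_speed=200)
    g=movel([x,y,z],max_speed=70,guard=10); clamp(); s=read_state(); print("pick",g,s["finger_gap"],s["eef_pos"].round(1),s["ft_force"].round(1))
    movel([x,y,z+30],max_speed=60); s=read_state(); print("lift",s["finger_gap"],s["ft_force"].round(1))
    movel([x,y,max(z+80,200)],max_speed=200)
E
python3 - <<'E'
from workcell import *
from h import *
pick(515.1,-306,78,down(np.radians(-30)))
c=camera("wrist"); cv2.imwrite("pics/f1_wrist.png",c["image"])
for z in(108,76,44): print(z,rings(c,515,-306,z))
movep([650,-125,200],down(np.radians(-11))); wait(.2)
c=camera("wrist"); cv2.imwrite("pics/f_wrist.png",c["image"]); np.savez("pics/f_wrist.npz",**c)
print(traywrist(c,652,-125)); s=read_state(); print(s["time"],s["eef_pos"],s["finger_gap"])
E
```

```text
pick False 36.99156403582828 [ 515.5 -306.2   78.5] [-0.3  0.8  7.1]
lift 36.68918313481521 [-0.5  0.1 -2. ]
108 None
76 (1181, 76.3, ((515.2365112304688, -306.20916748046875), 25.428604125976562))
44 (588, 44.3, ((515.3096923828125, -305.9901428222656), 31.64731788635254))
(426, np.float64(12.157050949542054), (np.float64(252.0), np.float64(170.0)), ((649.219970703125, -125.89800262451172), 27.405115127563477), ((649.6019897460938, -125.71165466308594), (53.29281997680664, 53.717594146728516), 13.590774536132812))
20.3333 [ 649.66730736 -125.9299497   200.06268476] 37.12131205055635
```

View pics/f_wrist.png

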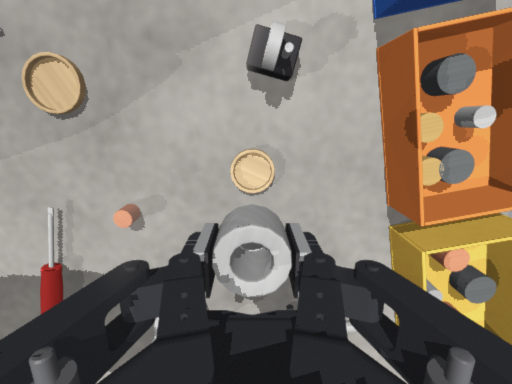

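View pics/f1_wrist.png

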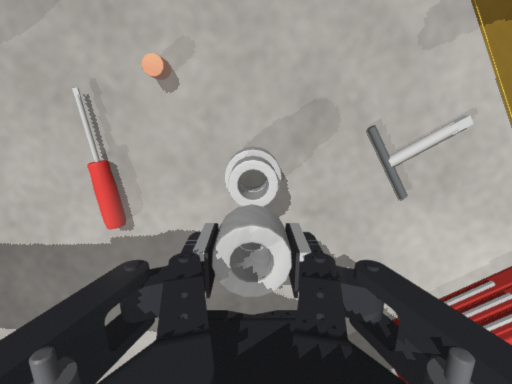

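The sleeve is held squarely at (253,250), the medium and large sleeves haven't moved, and the small tray is at (252,170) → (649.3,-125.9), Ø54.8. The gauge at (275,52) and the bin edge at (385,180) are about 100 mm or more away, so I'll place it.

Run:
```python
from workcell import *
from h import *
c=dict(np.load("pics/f_wrist.npz")); P=cloud(c)
s=(abs(P[...,0]-690)<50)&(P[...,1]>-60)&(P[...,1]<60)&(P[...,2]>10)&(P[...,2]<80);s[100:]=0
print("gauge0",s.sum(),P[s].min(0),P[s].max(0)); print("bin",P[150:200,375:395,0:3][20,10],P[180,378])
place(649.3,-125.9,18,down(np.radians(-11)))
movel([649.3,-125.9,90]); movel([649.3,-125.9,200],max_speed=250)
c=camera("wrist"); cv2.imwrite("pics/g_wrist.png",c["image"]); np.savez("pics/g_wrist.npz",**c)
print(rings(c,649,-126,48))
```

```text
gauge0 2308 [665.73566666 -30.57367692  10.25255164] [725.76001843  25.05598418  73.16488955]
bin [ 814.11612124 -158.48514205    2.33394756] [ 8.05164400e+02 -1.70300476e+02  7.15722585e-01]
touch True [ 649.5 -125.9   18.6] [-1.1  1.   8.6] -1.5681706639153319
opened 85.1631677540755 23.0083
(649, 48.3, ((648.6220092773438, -125.56265258789062), 18.878520965576172))
```

View pics/g_wrist.png

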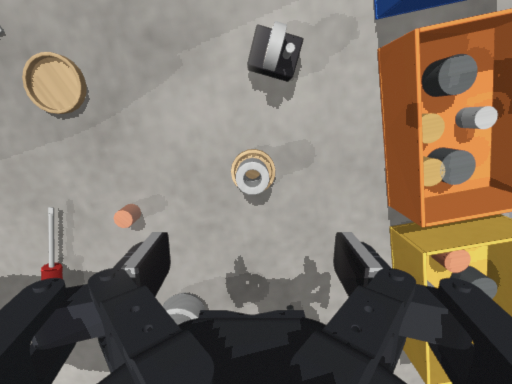

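The small sleeve stands at (252,176), top at 48.3 mm (expected 48), 0.8 mm off centre. The gauge hasn't moved. Next is the medium sleeve.

Run:
```python
from workcell import *
from h import *
pick(515.1,-306,44,down(np.radians(-30)))
c=camera("wrist"); cv2.imwrite("pics/i1_wrist.png",c["image"])
for z in(76,44): print(z,rings(c,515,-306,z))
movep([446,18,200],down(np.radians(0))); wait(.2)
c=camera("wrist"); cv2.imwrite("pics/i_wrist.png",c["image"]); np.savez("pics/i_wrist.npz",**c)
print(traywrist(c,447,18)); s=read_state(); print(s["time"],s["eef_pos"],s["finger_gap"])
```

```text
pick False 49.907389894563956 [ 515.5 -306.2   44.7] [-0.2  1.2  8.2]
lift 49.69744174974589 [-0.2 -0.2 -3.2]
76 None
44 (1169, 44.4, ((515.072021484375, -306.1246643066406), 31.759254455566406))
(473, np.float64(12.221890599420647), (np.float64(251.0), np.float64(168.0)), ((445.1953430175781, 17.735136032104492), 32.84382247924805), ((444.7701110839844, 19.423831939697266), (62.16288757324219, 64.08528900146484), 89.77579498291016))
30.0167 [446.19746907  17.2961415  199.98246607] 49.912204850429276
```

View pics/i_wrist.png

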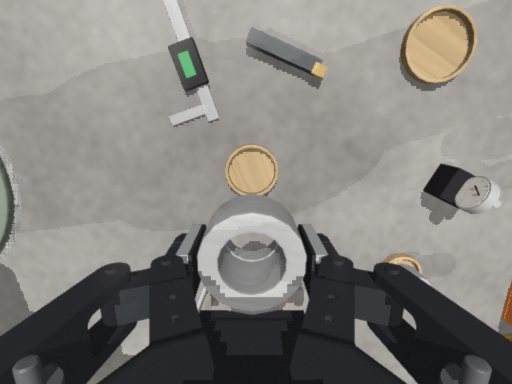

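View pics/i1_wrist.png

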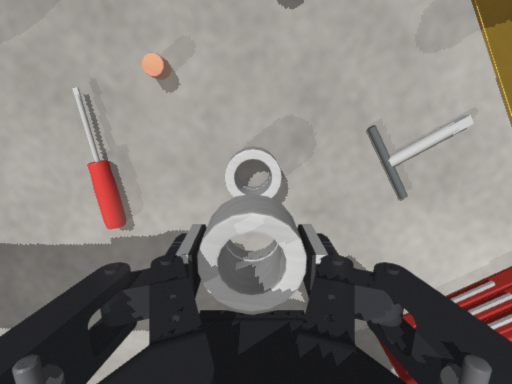

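The medium sleeve is held squarely. The medium tray is at (251,168) → (445.2,17.7), Ø65.7, and the large sleeve hasn't moved. Placing it now.

Run:
```python
from workcell import *
from h import *
place(445.2,17.7,16,down(0))
movel([445.2,17.7,90]); movel([445.2,17.7,200],max_speed=250)
c=camera("wrist"); cv2.imwrite("pics/j_wrist.png",c["image"]); np.savez("pics/j_wrist.npz",**c)
print(rings(c,445,18,48))
pick(515.1,-306,10,down(np.radians(-30)))
c=camera("wrist"); cv2.imwrite("pics/k1_wrist.png",c["image"])
movep([652,157,200],down(np.radians(13))); wait(.2)
c=camera("wrist"); cv2.imwrite("pics/k_wrist.png",c["image"]); np.savez("pics/k_wrist.npz",**c)
print(traywrist(c,654,157)); s=read_state(); print(s["time"],s["eef_pos"],s["finger_gap"])
```

```text
touch True [445.3  17.8  16.7] [-0.8  1.  10.7] -2.5507620768284647
opened 85.46093364158229 32.6
(1022, 48.3, ((444.5019836425781, 18.026580810546875), 25.42836570739746))
pick False 61.36459832642417 [ 515.3 -306.2   10.7] [-1.5  0.9  8.4]
lift 61.349331537203554 [-0.5 -0.5 -4.9]
(435, np.float64(12.216676521147633), (np.float64(253.0), np.float64(159.0)), ((652.813232421875, 158.04579162597656), 38.830467224121094), ((651.0032348632812, 165.91928100585938), (76.75341796875, 59.84170150756836), 11.770678520202637))
40.7333 [652.10169903 156.31433767 200.07015826] 61.223259927260536
```

View pics/j_wrist.png

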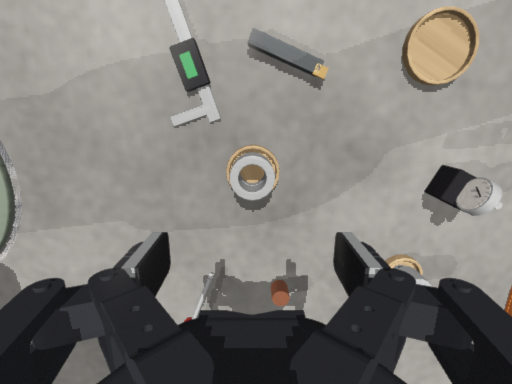

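View pics/k_wrist.png

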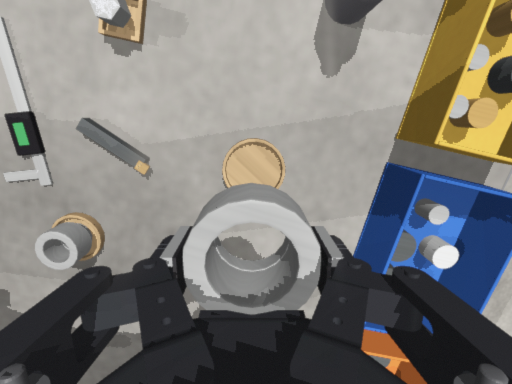

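The medium sleeve stands at (252,177), top at 48.3 mm. The large sleeve is held squarely; its tray at (253,159) is partly hidden, but the circle fit gives (652.8,158.0), Ø77.7. The earlier unobstructed view can cross-check that before I place it.

Run:
```python
from workcell import *
from h import *
print(traywrist(dict(np.load("pics/j_wrist.npz")),653,158))
x,y=652.8,158.0
place(x,y,14,down(np.radians(13)))
movel([x,y,90]); movel([x,y,220],max_speed=250)
c=camera("wrist"); cv2.imwrite("pics/l_wrist.png",c["image"]); np.savez("pics/l_wrist.npz",**c)
print(rings(c,653,158,48),rings(c,445,18,48))
goto_joints([-1.38,0.521,-0.036,1.599,0.021,1.021,-0.113]); wait(.3)
for n in("top","scene"):
    c=camera(n); cv2.imwrite(f"pics/l_{n}.png",c["image"])
    for q,z in(((476,291),42),((649,-126),48),((445,18),48),((653,158),48)): print(n,q,rings(c,*q,z,4))
    P=cloud(c); s=(abs(P[...,1])<60)&(abs(P[...,0]-640)<70)&(P[...,2]>15)
    print("gauge",s.sum(),P[s].min(0),P[s].max(0))
s=read_state(); print(s["time"],s["finger_gap"],s["ft_force"])
```

```text
(1003, np.float64(11.923418261942516), (np.float64(443.0), np.float64(44.0)), ((652.443115234375, 157.27395629882812), 39.52805709838867), ((652.2496948242188, 157.66714477539062), (77.31321716308594, 77.21784973144531), 45.871665954589844))
touch True [652.9 158.1  14.7] [-2.2  0.9  9.9] -4.300766393554274
opened 85.39122799761823 43.2583
(1300, 48.3, ((651.6868286132812, 158.3361358642578), 31.9420108795166)) (818, 48.4, ((444.3971252441406, 18.368144989013672), 25.98117446899414))
top (476, 291) (74, 41.1, ((476.717529296875, 290.4801330566406), 13.861740112304688))
top (649, -126) (95, 47.3, ((650.441650390625, -125.2611312866211), 18.792236328125))
top (445, 18) (154, 47.1, ((447.047119140625, 18.04923439025879), 25.205032348632812))
top (653, 158) (206, 47.7, ((653.6165161132812, 158.33648681640625), 31.934616088867188))
gauge 218 [668.30894667 -29.53338263  15.35738867] [709.89494559  23.51685449  75.94768793]
scene (476, 291) (34, 39.8, ((476.3641052246094, 287.7546081542969), 14.84323501586914))
scene (649, -126) (123, 46.7, ((651.6624145507812, -127.82947540283203), 18.636859893798828))
scene (445, 18) (106, 46.3, ((446.5892333984375, 16.040298461914062), 26.144065856933594))
scene (653, 158) (169, 46.2, ((654.0096435546875, 156.0227508544922), 32.15048599243164))
gauge 277 [668.08805474 -32.10602048  16.4148927 ] [709.96961694  14.27185117  70.64503517]
47.4 85.52437054645758 [ 0.12335241 -0.56834421 -0.06530036]
```

View pics/l_wrist.png

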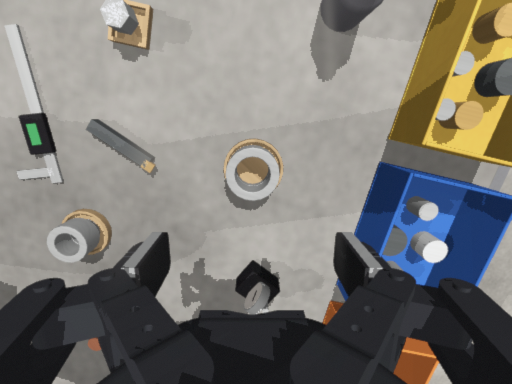

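View pics/l_scene.png

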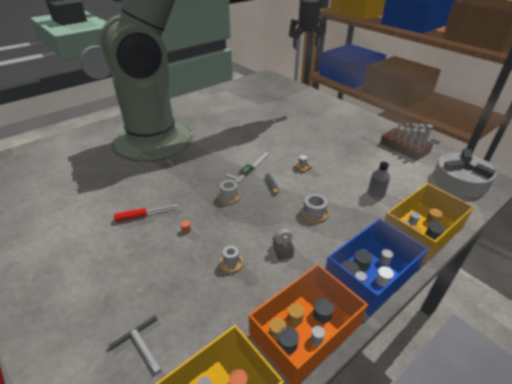

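The wrist view shows the large sleeve in its tray at (252,172). The scene view shows all four pieces upright: (303,161), (231,258), (228,190) and (315,207). The gauge at (284,245) hasn't moved, and the arm is clear and back at its start pose.

```bash
python3 -c "
from workcell import *
print(finish_job()); print(read_state()['time'])"
```

```text
the job is handed in; nothing more can be done
None
the job is handed in; nothing more can be done
```

The stack is apart and each piece stands in its own tray. I handed the job in at about 47 s of the 128 s allowed; it reports no verdict. I took the pieces from the top down, found each tray with the wrist camera, and let go only after the tool felt contact with the tray floor. The arm then went back to its start pose, touching nothing.

**Placement:** in the wrist views the hex plug's top is at 42.4 mm (42 expected) and the sleeve tops are at 48.3 mm (48 expected). All four are within about 2 mm of their tray centres, against the 13 mm allowed.

**Dial gauge:** its extents in the last top and scene pictures match the first ones to within about 2 mm, so it was not disturbed.

**Disagreements:**
- **Final scene view:** it reads the tops 1–2 mm low and the plug about 3 mm off centre. It is an oblique view, and both are within tolerance.
- **First tray measurements:** the scene and top views differed by up to 9 mm at the start, so I used the closer wrist views to place the pieces.

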